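Pass the orange key case out through the counter's one-way flap

ROBOT

A 7-joint arm with a two-finger parallel gripper is mounted at the origin on the work surface. World frame = base frame: x ahead of the robot, y to its left, z up, the work surface at z = 0. Lengths are in m, angles in rad, forces in N, time in s.
With the tool pointing down it reaches from about 0.425 to 0.925 m from the base axis. Payload 6.8 kg.
Tool frame: the origin (TCP) lies midway between the tips of the shut fingers; the grasp point (between the pads) lies r.tcp_to_grasp behind it (r.tcp_to_grasp is the distance from the TCP to the grasp point, in m); x points along the fingers, y is the direction in which the jaws open and shut, and the axes are right-handed (so a half turn about x gives the same grasp; the last joint's range is limited). The gripper opens to 85 mm and grips with 20 to 120 N. Pads are 22 mm wide; open, the fingers measure 114 mm over their backs; the gripper's body (76 mm by 85 mm) begins 54 mm behind the grasp point. The pads swing forward as they close: fully open they stand 13 mm farther back than shut.
Start: joints at [1.072, 0.477, 0.022, 1.555, -0.011, 1.109, -0.083], TCP at [0.257, -0.624, 0.207] pointing down, gripper open.
Joint ranges: [-2.96, 2.96], [-0.34, 2.1], [-1.41, 1.46], [0.24, 2.44], [-1.37, 4.51], [0.17, 1.92], [-2.96, 2.96]. Speed limits (rad/s): [2.39, 2.39, 3.14, 3.14, 3.14, 3.14, 3.14].

INTERFACE

Orientations are given as a rotation vector (axis times angle).
In Python, from bench import r, grab_frame, search_frame, cut_out, pinpoint gives the robot as it stands. The module is installed in compiled form; this text tells all that it offers.
- The arm moves only by the tool apply_moves, never from a script. Its argument "commands" is a list of rows, each a list of 7 numbers: the finger opening in mm, from 0 to 85.4, then the shift along the tool's x, y, z in mm, then the turn, a rotation vector about the tool's x, y, z in rad. A call has 1 to 20 rows; each row is the pose to reach, as a shift and turn from the pose commanded when the call began, along the tool's axes at that moment; what a row does not reach only later rows make up. A row lasts 1/10 s, in which the tool goes at most 50 mm and 8.59 degrees, less where a joint would pass 70% of its speed; a pose out of reach is approached as far as the arm can. A call with a gripper value outside its range is refused whole. The fingers move at their own pace and stop on an object; "force" is the grip in N (left out, the last holds). Time passes only in rows, so rows that repeat a pose let the fingers close. It gives the time, the measured TCP pose, the force and the opening at its end, in the units of the state.
- r.get_obs(): the state, without advancing time (a new reading comes with each control period).
- grab_frame(name): name is "scene" or "top"; returns a dict with "pixels" (384x512x3 uint8, red, green, blue), "mtx" (3x3 intrinsics, pixels), "position" and "rotation" of the camera in the world. Camera axes: x right, y down, z forward; pixel columns grow to the right and rows downward; lengths in m; the calibration is good to about 2 mm. A picture is of the moment at which its call begins. There is no depth.
- r.hand_in(): hands the job in, once; it reports no verdict.
Trained networks look in the newest picture that a camera, given by its name, has taken for a name from the list of things; names that differ only in an ending like _2 or _b are one class to them, and where a whole thing is asked for, a point or a joint stands for the part that bears it (a point fixed in the world has none). Each returns a list of dicts, best first, with "confidence" (0 to 1); they miss things now and then, are a little off and sometimes report something else, mostly with a low value. They report only what shows in the picture. A call takes as long as a camera call.
- search_frame(label, camera): "point" ([column, row] as shares, 0 to 1, of the picture: columns of its width, rows of its height, amid what is visible of it).
- cut_out(label, camera): "pixels" (384x512 bool, what is visible of it) and "point" ([column, row] as shares, 0 to 1, of the picture: columns of its width, rows of its height, amid what is visible of it).
- pinpoint(label, camera): "point" ([column, row] as shares, 0 to 1, of the picture: columns of its width, rows of its height: a listed point, or the origin of a listed thing).
The state is a dict: "clock": time; "joints": joint angles; "qvel": joint speeds; "tau": joint torques, N m; "tcp_pos": TCP position; "orientation": TCP orientation; "contact_force": force on the tool from outside, world axes, zero at the start; "moment": the same for the moment, N m; "grip_width": finger opening in m.
Only numpy, scipy, OpenCV 4.12 (cv2) and the standard library are available. Lean on these libraries where they do the work, as an engineer would, in place of code of your own. Each camera call takes 0.05 s, during which the arm holds its last target.

TASK

A visitor is waiting for the orange key case. Set it flat on the open near end of the metal pass-through tray, end-on to the red flap, then slide it along the tray through the sprung flap until it lies wholly beyond and the flap has swung shut behind it. Leave the green case where it is.

Things in the scene. Friction and masses are not known exactly. Their poses are not given: they have to be found in the camera images.
- orange_case_center (a point): centre (half-way up) of the loose orange hard-plastic key case to be passed out: a closed box 90 mm long (its x axis) x 50 mm wide (y) x 40 mm high (z), edges rounded 5 mm, about 0.11 to 0.22 kg, with a black seam and a white label on top; starts flat on the desk. Either end may lead.
- green_case_center (a point): centre of a green key case, otherwise the same as the orange one (same size and axes); it may lie in either of the two places. Not to be moved.
- hatch: Fixed metal tray. Origin: desk top, centre line, plane of shut flap; +x = way of travel (roughly away from robot, yaw varies), z up. Floor 4 mm thick, 130 wide, x -170 to +206 mm. Open loading end x -170 to -65 (yellow strip at edge); guide wings narrow from y +-60 at x -63 to walls (inner faces y +-37) from x -20 to end stop at x +200. Walls, wings 50 mm above desk, stop 34; open top.
- flap (a joint): angle (rad) of the red flap: upright plate 66 long, 42 high, 4 thick (mm), 5 mm above tray floor, hinged on a vertical pin at hatch x 0, y +34 mm. 0 = shut across the tray; opens only to hatch +x, up to 1.6 (along +y wall). Weak spring (0.012 N m shut, 0.044 open) shuts it; the tip sweeps 66 mm beyond x 0, so it shuts only when case and pusher are out of that sweep.

How it is judged:
On the way, in this order (a step that is already met when the one before it is completed fails the run):
1. the orange case lies flat on the loading end of the tray, in front of the shut flap, roughly on the centre line and end-on (within 25 degrees) (x of orange_case_center in the frame of hatch between -0.18 and -0.048 m and y of orange_case_center in the frame of hatch between -0.03 and 0.03 m and z of orange_case_center in the frame of hatch below 0.032 m and angle between the x axis of orange_case_center and the x axis of hatch, either way round below 0.44 rad and value of joint flap below 0.12 rad), for 0.2 s.
2. the case, still down on the tray floor, is passing through and holds the flap open (x of orange_case_center in the frame of hatch between -0.04 and 0.06 m and z of orange_case_center in the frame of hatch below 0.034 m and value of joint flap above 0.5 rad), for 0.05 s.
At the end, for the whole second after the job is handed in: The orange case lies flat on the tray floor between the walls, wholly beyond the flap (its centre 90 to 170 mm past it, within 30 mm of the centre line), the flap is shut behind it (under 0.12 rad), and the green case is within 30 mm of where it began (x of orange_case_center in the frame of hatch between 0.09 and 0.17 m and y of orange_case_center in the frame of hatch between -0.03 and 0.03 m and z of orange_case_center in the frame of hatch below 0.032 m and angle between orange_case_center's own z axis and vertical below 0.15 rad and value of joint flap below 0.12 rad and distance of green_case_center from where it was at the start of the episode below 0.03 m); the robot touches nothing.
It fails at once if the green case is moved more than 30 mm (distance of green_case_center from where it was at the start of the episode above 0.03 m).
It also fails if it takes over 58 s, if anything falls off the work surface, if the arm or the gripper's body presses on something with over 40 N, if the wrist force passes 120 N, or if a joint passes its speed limit or range.

## Working session

There is one attempt and no reset: what is moved stays moved. The work goes in short steps, Python scripts to look and compute and a tool call to move; the robot and the scene stay as the last step left them, time stands still between calls to the robot, and variables do not carry over. Pictures are saved under pics/ and viewed, and the job is handed in when it is done.

Besides the shell and the picture viewer there is one more tool, called after ">>>" in YAML: its name, and indented under it one key for each argument. apply_moves: Moves the arm, as the interface text tells. Its arguments: {"type":"object","properties":{"commands":{"type":"array"},"force":{"type":"number"}},"required":["commands"]}

```bash
mkdir -p pics; cat > h.py <<'E'
import numpy as np,cv2
from scipy.spatial.transform import Rotation as R
from bench import r, grab_frame, search_frame, cut_out, pinpoint
def save(f,n): cv2.imwrite('pics/'+n,cv2.cvtColor(f['pixels'],cv2.COLOR_RGB2BGR))
def rot(f):
    a=np.array(f['rotation']); return a if a.shape==(3,3) else R.from_rotvec(a).as_matrix()
def ray(f,px):
    d=np.linalg.inv(f['mtx'])@np.array([px[0],px[1],1.]); d=rot(f)@d
    return np.array(f['position']),d/np.linalg.norm(d)
def onz(f,px,z):
    p,d=ray(f,px); return p+d*(z-p[2])/d[2]
def tri(f1,p1,f2,p2):
    a,d=ray(f1,p1);b,e=ray(f2,p2)
    s=np.linalg.lstsq(np.c_[d,-e],b-a,rcond=None)[0]
    P,Q=a+s[0]*d,b+s[1]*e
    return (P+Q)/2,np.linalg.norm(P-Q)
def proj(f,X):
    c=rot(f).T@(np.array(X)-f['position']); c=f['mtx']@c; return c[:2]/c[2]
def px(q): return np.array(q)*[512,384]
E
python3 - <<'E'
from h import *
F={}
for c in('scene','top'):
    F[c]=grab_frame(c);save(F[c],c+'0.png')
    print(c,np.round(F[c]['position'],3),np.shape(F[c]['rotation']))
    for l in('orange_case_center','green_case_center','hatch'):
        print(l,[(np.round(px(d['point']),1),round(d['confidence'],2)) for d in pinpoint(l,c)[:3]])
print(r.get_obs()); print(r.tcp_to_grasp)
E
```

```text
scene [ 0.93  -0.37   0.899] (3,)
orange_case_center [(array([223.5, 213.6]), 0.84)]
green_case_center [(array([165.6, 268.2]), 0.63)]
hatch [(array([342. , 170.2]), 0.7), (array([226.1, 216.6]), 0.41)]
top [ 0.443 -0.074  1.015] (3,)
orange_case_center [(array([294.6, 205.7]), 0.94)]
green_case_center [(array([363.7, 186.9]), 0.82)]
hatch []
{'clock': 0.4, 'joints': array([ 1.07191194,  0.47710766,  0.0224    ,  1.55552669, -0.01148828,
        1.10929749, -0.08310855]), 'qvel': array([ 1.58045423e-03, -2.46788623e-03, -1.48885406e-05, -4.70845312e-04,
       -1.26254698e-03, -1.05960929e-03,  1.38324477e-03]), 'tau': array([-2.62071815e-03, -5.95628500e+01,  1.60321724e+00, -2.81121057e+01,
        1.22408284e-02,  3.89512148e-03,  3.90568414e-05]), 'tcp_pos': array([ 0.25708954, -0.62405711,  0.20698207]), 'orientation': array([ 2.00715181,  0.39744207, -2.00727091]), 'contact_force': array([ 0.70790973,  0.39192244, -0.09104588]), 'moment': array([0.0579917 , 0.01123579, 0.00545223]), 'grip_width': 0.0855584384711505}
0.0187
```

View pics/scene0.png

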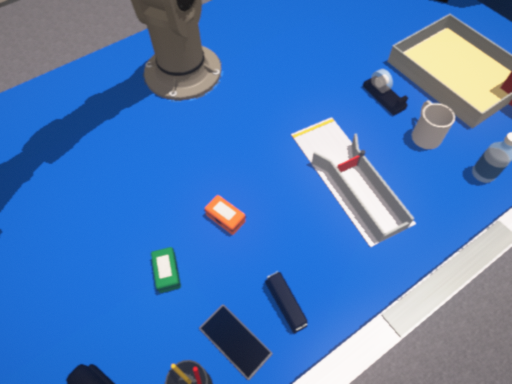

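View pics/top0.png

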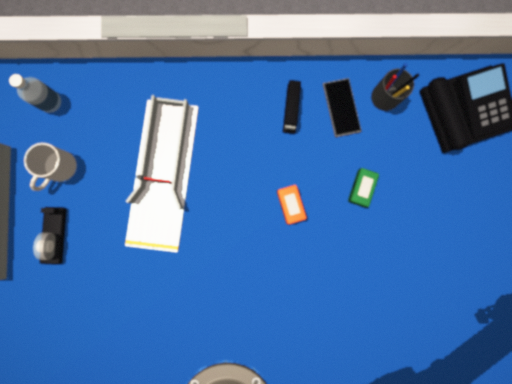

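Top view: orange case near (293,205), green near (364,187). The tray runs from the yellow edge at (152,246) to the far stop at (170,100), with the red flap at about (156,180). I'll zoom in next.

```bash
python3 - <<'E'
from h import *
t=cv2.imread('pics/top0.png');s=cv2.imread('pics/scene0.png')
cv2.imwrite('pics/topz.png',cv2.resize(t[85:260,110:210],None,fx=3.4,fy=3.4,interpolation=cv2.INTER_CUBIC))
cv2.imwrite('pics/scz.png',cv2.resize(s[105:255,280:425],None,fx=4,fy=4,interpolation=cv2.INTER_CUBIC)[:600])
f={c:grab_frame(c) for c in('scene','top')}
m={}
for l in('orange_case_center','green_case_center'):
  for c in f:
    o=cut_out(l,c)[0]; m[c]=o['pixels'].astype(np.uint8)
    print(l,c,px(o['point']).round(1),m[c].sum(),cv2.minAreaRect(cv2.findNonZero(m[c])))
  p={c:px(pinpoint(l,c)[0]['point']) for c in f}
  print(tri(f['scene'],p['scene'],f['top'],p['top']))
  # label white inside
  for c in f:
    im=f[c]['pixels']; hull=cv2.convexHull(cv2.findNonZero(m[c])); k=np.zeros((384,512),np.uint8);cv2.fillConvexPoly(k,hull,1)
    w=((im.min(2)>140)&(k>0)).astype(np.uint8); q=cv2.findNonZero(w); rr=cv2.minAreaRect(q); print('label',c,w.sum(),rr); p[c]=q.reshape(-1,2).mean(0)
    B=cv2.boxPoints(rr); W=np.array([onz(f[c],b,0.04)[:2] for b in B]); e=[W[1]-W[0],W[2]-W[1]]; e=max(e,key=np.linalg.norm); print(' yaw',np.degrees(np.arctan2(e[1],e[0])),np.linalg.norm(e),'c',onz(f[c],p[c],0.04))
  print('labeltri',tri(f['scene'],p['scene'],f['top'],p['top']))
E
```

```text
orange_case_center scene [224.6 218.6] 911 ((224.3270263671875, 214.2378387451172), (40.51032638549805, 24.40912628173828), 36.02737808227539)
orange_case_center top [291.  206.6] 727 ((291.22039794921875, 204.11459350585938), (35.88481903076172, 20.928630828857422), 72.47443389892578)
(array([ 0.49955678, -0.17064723,  0.03580331]), np.float64(0.002444330922751932))
label scene 238 ((224.89999389648438, 208.7999725341797), (21.200002670288086, 14.600001335144043), 36.86989212036133)
 yaw 14.473038351084018 0.05439535607532798 c [ 0.50069643 -0.17103965  0.04      ]
label top 242 ((291.6499938964844, 203.95004272460938), (21.187259674072266, 11.384199142456055), 71.56504821777344)
 yaw -163.30430610709703 0.05203537126426679 c [ 0.50002405 -0.17207687  0.04      ]
labeltri (array([ 0.50033992, -0.17154931,  0.03995225]), np.float64(0.0012332165851933188))
green_case_center scene [165.7 268.9] 1065 ((165.0260009765625, 269.9190673828125), (44.70481491088867, 25.317522048950195), 81.25383758544922)
green_case_center top [363.  187.9] 837 ((362.9499816894531, 187.64999389648438), (23.084625244140625, 37.31486892700195), 18.434947967529297)
(array([ 0.53799464, -0.3574214 ,  0.03785959]), np.float64(0.0037633687531609832))
label scene 286 ((163.45201110839844, 266.2359924316406), (22.271240234375, 13.14808177947998), 79.69515228271484)
 yaw -19.839854045906943 0.052779125185732155 c [ 0.54043415 -0.35510421  0.04      ]
label top 235 ((365.1499938964844, 186.5500030517578), (11.384200096130371, 20.5548038482666), 18.434947967529297)
 yaw -20.95057280756664 0.05168005502603502 c [ 0.53892879 -0.35607558  0.04      ]
labeltri (array([ 0.53940902, -0.35574136,  0.03871016]), np.float64(0.001548433800980114))
```

```bash
ls pics
```

```text
scene0.png
scz.png
top0.png
topz.png
```

View pics/topz.png

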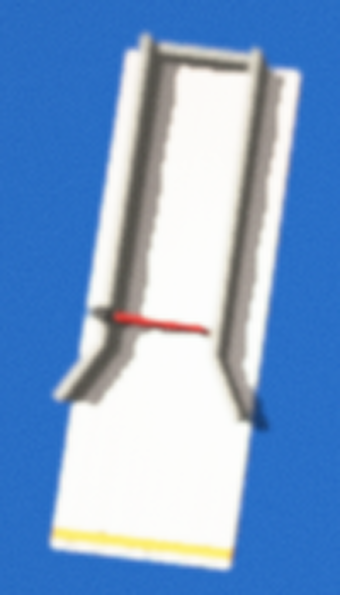

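View pics/scz.png

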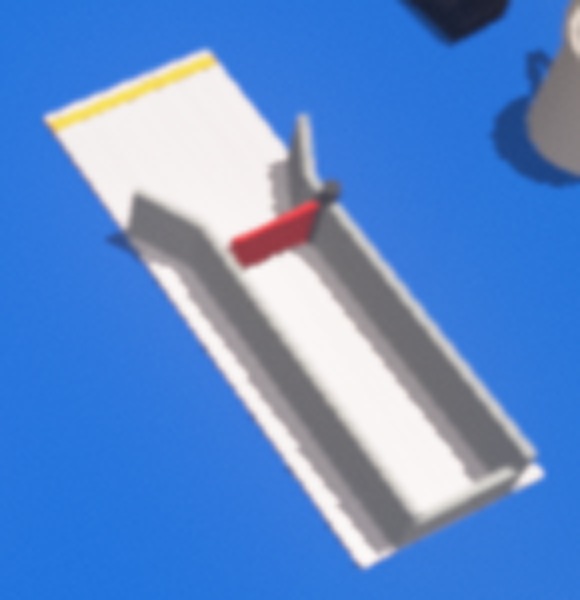

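```bash
python3 - <<'E'
from h import *
from scipy.optimize import least_squares
f={c:grab_frame(c) for c in('scene','top')}
T=lambda u,v:np.array([u,v])/3.4+[110,85]-.35
S=lambda u,v:np.array([u,v])/4+[280,105]-.37
H={'nl':(-.17,.065,.004),'nr':(-.17,-.065,.004),'fr':(.206,-.065,.004),'fl':(.206,.065,.004)}
P={'top':{'nl':T(51,547),'nr':T(231,569),'fr':T(300,71)},'scene':{'nl':S(209,49),'nr':S(44,118),'fr':S(365,569),'fl':S(544,470)}}
for k in('nl','nr','fr'): print(k,tri(f['top'],P['top'][k],f['scene'],P['scene'][k]))
def X(q,h): 
    c,s=np.cos(q[2]),np.sin(q[2]); return [q[0]+c*h[0]-s*h[1],q[1]+s*h[0]+c*h[1],h[2]]
def res(q,cs): return np.concatenate([proj(f[c],X(q,H[k]))-P[c][k] for c in cs for k in P[c]])
for cs in (['top'],['scene'],['top','scene']):
    o=least_squares(res,[.6,.2,-.1],args=(cs,)); print(cs,o.x.round(4),np.degrees(o.x[2]),np.abs(o.fun).max())
q=o.x
for c in f:
    im=cv2.cvtColor(f[c]['pixels'],cv2.COLOR_RGB2BGR);im=cv2.resize(im,None,fx=4,fy=4,interpolation=cv2.INTER_CUBIC)
    def L(a,b,col):
        pa,pb=[tuple(int(v) for v in (proj(f[c],X(q,h))+.37)*4) for h in(a,b)]; cv2.line(im,pa,pb,col,1)
    L((0,.034,.051),(0,-.032,.051),(0,255,0))
    for sy in(1,-1):
        L((-.02,.037*sy,.05),(.2,.037*sy,.05),(255,0,0)); L((-.02,.037*sy,.05),(-.063,.06*sy,.05),(255,0,255))
    v=[H[k] for k in('nl','nr','fr','fl')]
    for i in range(4): L(v[i],v[(i+1)%4],(0,0,255))
    b=(110,85,210,260) if c=='top' else (280,105,425,255)
    cv2.imwrite('pics/fit_%s.png'%c,im[b[1]*4:b[3]*4,b[0]*4:b[2]*4][:600] if c=='scene' else cv2.resize(im[b[1]*4:b[3]*4,b[0]*4:b[2]*4],None,fx=.85,fy=.85))
E
```

```text
nl (array([0.40846722, 0.24661   , 0.00187271]), np.float64(0.0034743692237430525))
nr (array([0.38885941, 0.1153011 , 0.00138816]), np.float64(0.0030098297699478146))
fr (array([0.76322273, 0.06090693, 0.0030003 ]), np.float64(0.002925125269670819))
['top'] [ 0.5665  0.1541 -0.1459] -8.359835312276406 0.5118330770780659
['scene'] [ 0.5683  0.1567 -0.1424] -8.157137178593416 0.9184938958316877
['top', 'scene'] [ 0.5676  0.1556 -0.1424] -8.161183005508173 1.1621292444481242
```

```bash
ls pics
```

```text
fit_scene.png
fit_top.png
scene0.png
scz.png
top0.png
topz.png
```

View pics/fit_top.png

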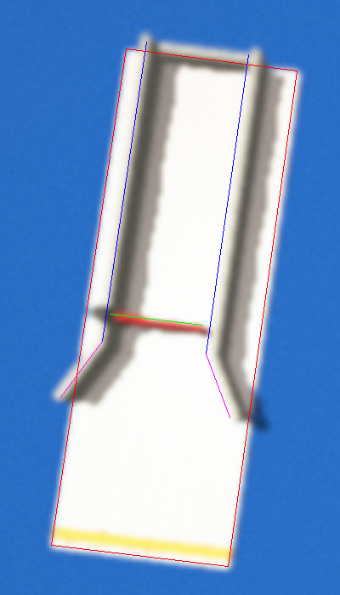

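View pics/fit_scene.png

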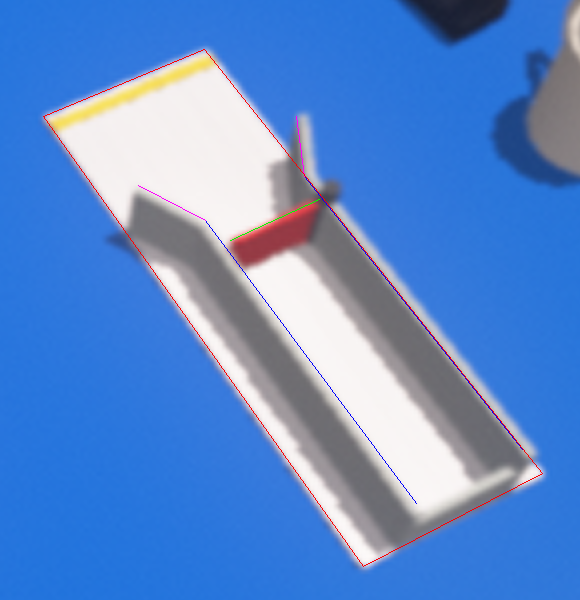

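```bash
python3 - <<'E'
from h import *
t=cv2.imread('pics/top0.png');s=cv2.imread('pics/scene0.png')
def z(im,b,n,k):
    o=cv2.resize(im[b[1]:b[3],b[0]:b[2]],None,fx=k,fy=k,interpolation=cv2.INTER_NEAREST)
    for x in range(b[0],b[2],10): cv2.putText(o,str(x),((x-b[0])*k,10),0,.35,(0,0,255),1)
    for y in range(b[1],b[3],10): cv2.putText(o,str(y),(0,(y-b[1])*k+8),0,.35,(0,0,255),1)
    cv2.imwrite('pics/'+n,o)
z(t,(120,90,200,150),'n1.png',10)
z(t,(120,150,200,210),'n2.png',10)
z(s,(305,125,385,185),'n3.png',10)
z(s,(350,185,425,245),'n4.png',10)
E
```

```text
(no output)
```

View pics/n1.png

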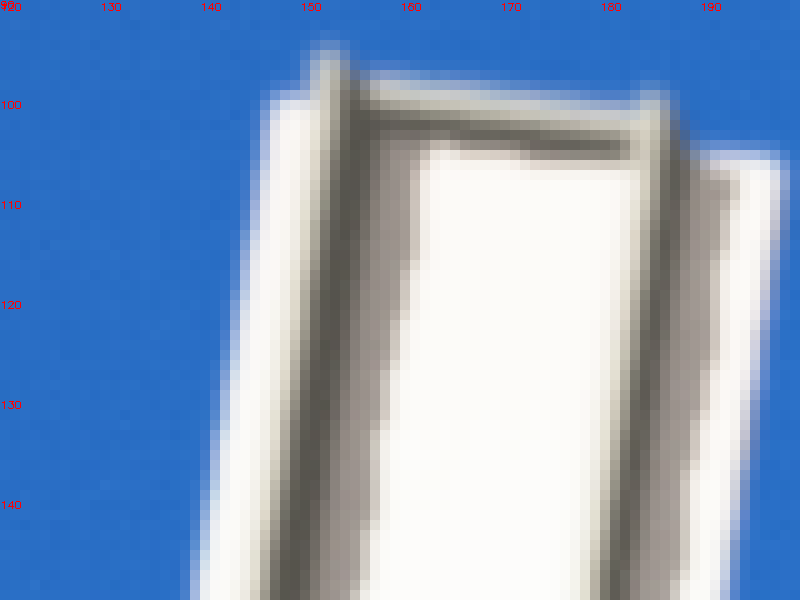

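View pics/n2.png

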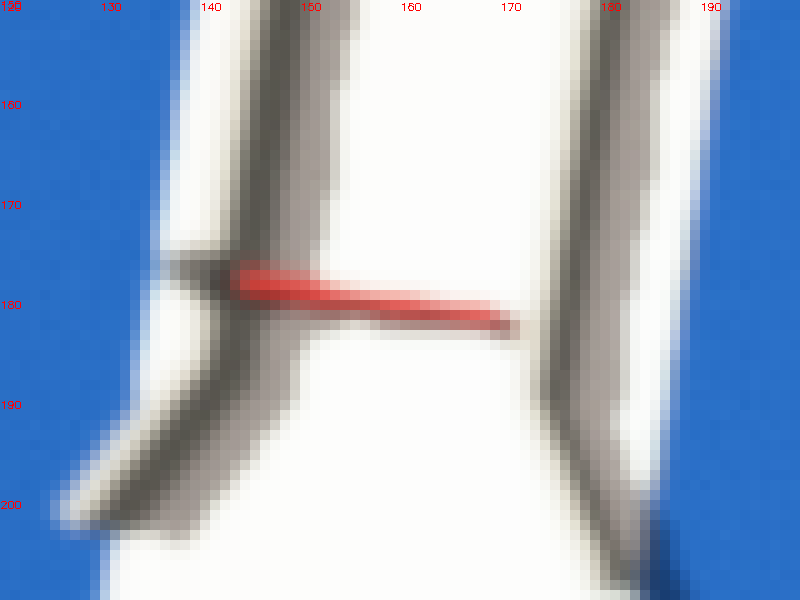

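View pics/n3.png

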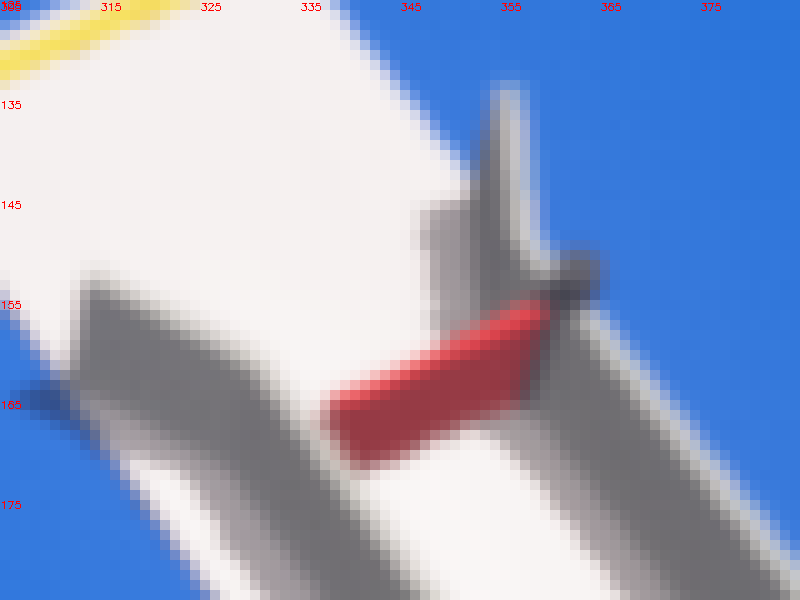

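```bash
python3 - <<'E'
from h import *
f={c:grab_frame(c) for c in('scene','top')}
for n,a,b in [('wingL',(125,200.5),(354.7,133)),('wingR',(181,206.5),(313,152.5)),('flaptip',(170,181.5),(337.3,165)),('flaphinge',(142.5,177),(358,154.5)),('orange label',(291.9,203.9),(224.5,209))]:
    X,e=tri(f['top'],a,f['scene'],b); 
    q=(.5676,.1556,-.1424);d=X[:2]-q[:2];c,s=np.cos(q[2]),np.sin(q[2])
    print(n,X.round(4),round(e,4),'hatch',(c*d[0]+s*d[1]).round(4),(-s*d[0]+c*d[1]).round(4))
for c in f: print(c,[pinpoint('hatch',c)[:1],pinpoint('flap',c)[:1]],f[c]['mtx'][0,0],rot(f[c]).round(3).tolist(),f[c]['position'])
E
```

```text
wingL [0.5153 0.2275 0.0521] 0.0037 hatch -0.062 0.0638
wingR [0.4996 0.0969 0.0531] 0.0026 hatch -0.059 -0.0678
flaptip [0.5615 0.1244 0.0471] 0.0032 hatch -0.0016 -0.0318
flaphinge [0.5714 0.1865 0.053 ] 0.0024 hatch -0.0006 0.0311
orange label [ 0.5004 -0.1708  0.0447] 0.0031 hatch -0.0202 -0.3326Traceback (most recent call last):
  File "<stdin>", line 7, in <module>
ValueError: it knows: green_case_center, hatch, orange_case_center
```

```bash
cat >> h.py <<'E'
Q=(.567,.1545,-.142)
def h2w(x,y,z):
    c,s=np.cos(Q[2]),np.sin(Q[2]); return np.array([Q[0]+c*x-s*y,Q[1]+s*x+c*y,z])
def w2h(X):
    c,s=np.cos(Q[2]),np.sin(Q[2]); d=np.array(X[:2])-Q[:2]; return np.array([c*d[0]+s*d[1],-s*d[0]+c*d[1]])
def move(pos,yaw,base=None):
    """shift (mm), turn so that tool x down, tool y along +-(−sin yaw,cos yaw)"""
    o=r.get_obs(); p=o['tcp_pos'];M=R.from_rotvec(o['orientation']).as_matrix()
    best=None
    for s in(1,-1):
        y=s*np.array([-np.sin(yaw),np.cos(yaw),0]);x=np.array([0,0,-1.]);T=np.c_[x,y,np.cross(x,y)]
        t=R.from_matrix(M.T@T).as_rotvec()
        if best is None or np.linalg.norm(t)<np.linalg.norm(best): best=t
    return (M.T@(np.array(pos)-p)*1000).round(1),best.round(4)
E
python3 - <<'E'
from h import *
o=r.get_obs();print(R.from_rotvec(o['orientation']).as_matrix().round(3).tolist())
for z in(.15,.006): print(move([.5,-.1712,z],np.radians(16)))
E
```

```text
[[-0.0, 0.381, -0.925], [-0.0, -0.925, -0.381], [-1.0, 0.0, 0.0]]
(array([  57.1, -326.2, -397.1]), array([ 0.1116,  0.    , -0.    ]))
(array([ 201.1, -326.3, -397.1]), array([ 0.1116,  0.    , -0.    ]))
```

>>> apply_moves:
  commands:
    - [85,15,-82,-99,0.03,0,0]
    - [85,30,-163,-198,0.06,0,0]
    - [85,50,-245,-298,0.09,0,0]
    - [85,57,-326,-397,0.11,0,0]
    - [85,57,-326,-397,0.11,0,0]
    - [85,57,-326,-397,0.11,0,0]
    - [85,57,-326,-397,0.11,0,0]
    - [85,57,-326,-397,0.11,0,0]
    - [85,57,-326,-397,0.11,0,0]
    - [85,57,-326,-397,0.11,0,0]
    - [85,57,-326,-397,0.11,0,0]
    - [85,57,-326,-397,0.11,0,0]
    - [85,57,-326,-397,0.11,0,0]
    - [85,57,-326,-397,0.11,0,0]
    - [85,57,-326,-397,0.11,0,0]
    - [85,57,-326,-397,0.11,0,0]
  force: 40

```text
clock: 2.75
tcp_pos: [0.4996, -0.1727, 0.1502]
orientation: [2.072, 0.29, -2.072]
contact_force: [0.9, -0.1, -0.5]
grip_width: 0.0851
```

```bash
python3 - <<'E'
from h import *
for c in('scene','top'): save(grab_frame(c),c+'1.png')
o=r.get_obs();print(o['tcp_pos'],o['joints'].round(2),move([.5,-.1712,.006],np.radians(16)))
E
```

```text
[ 0.49978123 -0.17217524  0.15018277] [ 0.35  0.31 -0.17  1.95  0.07  0.88 -1.14] (array([144.2,  -0.9,  -0.5]), array([ 0.0003, -0.    , -0.0002]))
```

View pics/scene1.png

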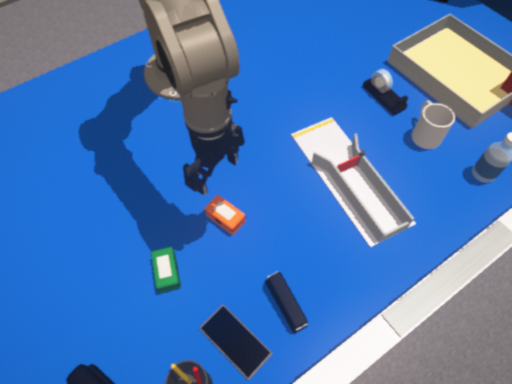

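The gripper stands over the case with its jaws at (197,180) and (238,150), across the case's long axis. Next I descend and grip.

>>> apply_moves:
  commands:
    - [85,40,-1,0,0,0,0]
    - [85,80,-1,0,0,0,0]
    - [85,110,-1,0,0,0,0]
    - [85,130,-1,0,0,0,0]
    - [85,144,-1,0,0,0,0]
    - [85,144,-1,0,0,0,0]
    - [85,144,-1,0,0,0,0]
    - [30,144,-1,0,0,0,0]
    - [30,144,-1,0,0,0,0]
    - [30,144,-1,0,0,0,0]
    - [30,144,-1,0,0,0,0]
    - [30,144,-1,0,0,0,0]
    - [30,144,-1,0,0,0,0]
    - [30,144,-1,0,0,0,0]
  force: 40

```text
clock: 4.25
tcp_pos: [0.5005, -0.1708, 0.0074]
orientation: [2.073, 0.291, -2.069]
contact_force: [-1.9, 0.2, 7.3]
grip_width: 0.0489
```

>>> apply_moves:
  commands:
    - [30,-20,0,0,0,0,0]
    - [30,-50,0,0,0,0,0]
    - [30,-90,0,0,0,0,0]
    - [30,-130,0,0,0,0,0]
    - [30,-130,0,0,0,0,0]
    - [30,-130,0,0,0,0,0]

```text
clock: 4.85
tcp_pos: [0.5002, -0.1708, 0.1371]
orientation: [2.073, 0.291, -2.068]
contact_force: [-0.6, -0.3, -2.0]
grip_width: 0.0484
```

```bash
python3 - <<'E'
from h import *
for c in('scene','top'): save(grab_frame(c),c+'2.png')
o=r.get_obs();print(o['tcp_pos'],o['grip_width'],o['contact_force'])
for z in(.13,.012): print(move(h2w(-.105,0,z),Q[2]))
E
```

```text
[ 0.49863177 -0.17032651  0.13508186] 0.04858484080884818 [-0.56865301 -0.36347481 -1.46788616]
(array([   5.3, -336.2,  -59.9]), array([0.4227, 0.002 , 0.0005]))
(array([ 123.3, -336.1,  -60.2]), array([0.4227, 0.002 , 0.0005]))
```

View pics/scene2.png

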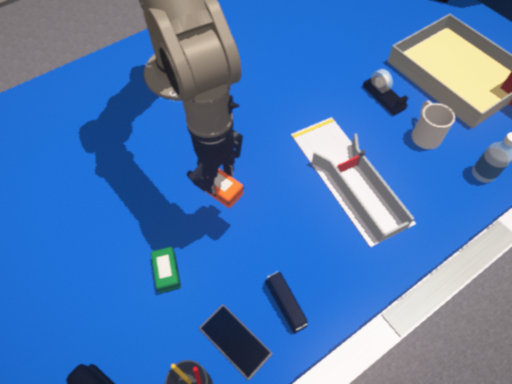

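The case is held level at about (228,187). I'll carry it over the tray.

>>> apply_moves:
  commands:
    - [30,1,-42,-8,0.05,0,0]
    - [30,2,-84,-15,0.11,0,0]
    - [30,3,-126,-22,0.16,0,0]
    - [30,4,-168,-30,0.21,0,0]
    - [30,5,-210,-38,0.26,0,0]
    - [30,5,-252,-45,0.32,0,0]
    - [30,5,-294,-52,0.37,0,0]
    - [30,5,-336,-60,0.42,0,0]
    - [30,5,-336,-60,0.42,0,0]
    - [30,5,-336,-60,0.42,0,0]
    - [30,5,-336,-60,0.42,0,0]
    - [30,5,-336,-60,0.42,0,0]
    - [30,5,-336,-60,0.42,0,0]

```text
clock: 6.25
tcp_pos: [0.4644, 0.1676, 0.1308]
orientation: [-2.148, 0.153, 2.149]
contact_force: [0.6, -0.3, -1.9]
grip_width: 0.0484
```

```bash
python3 - <<'E'
from h import *
for c in('scene','top'): save(grab_frame(c),c+'3.png')
o=r.get_obs();print(o['tcp_pos'],o['grip_width'],o['contact_force'],w2h(o['tcp_pos']))
print(move(h2w(-.105,0,.012),Q[2]))
E
```

```text
[0.46449898 0.16809033 0.13106857] 0.048152240176183705 [-0.56303056  0.79032183 -1.46416654] [-0.10339268 -0.00105273]
(array([119.1,  -1.1,   1.6]), array([ 0.0013, -0.0001, -0.0002]))
```

View pics/scene3.png

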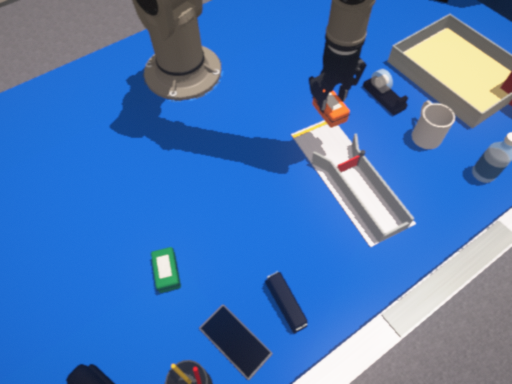

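View pics/top3.png

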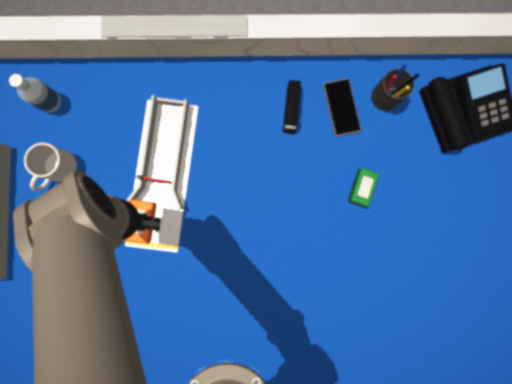

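The case hangs over the loading end, at (143,222) in top and (332,108) in scene, lined up with the tray. Next I lower and release it.

>>> apply_moves:
  commands:
    - [30,40,-1,0,0,0,0]
    - [30,75,-1,1,0,0,0]
    - [30,100,-1,1,0,0,0]
    - [30,112,-1,1,0,0,0]
    - [30,118,-1,1,0,0,0]
    - [30,119,-1,1,0,0,0]
    - [30,119,-1,1,0,0,0]
    - [30,119,-1,1,0,0,0]

```text
clock: 7.15
tcp_pos: [0.4644, 0.1704, 0.0132]
orientation: [-2.151, 0.149, 2.147]
contact_force: [0.9, 0.3, -1.1]
grip_width: 0.0484
```

>>> apply_moves:
  commands:
    - [64,0,0,0,0,0,0]
    - [64,0,0,0,0,0,0]
    - [64,0,0,0,0,0,0]
    - [64,0,0,0,0,0,0]
    - [64,-40,0,0,0,0,0]
    - [64,-80,0,0,0,0,0]
    - [64,-110,0,0,0,0,0]
    - [64,-110,0,0,0,0,0]
    - [64,-110,0,0,0,0,0]

```text
clock: 8.05
tcp_pos: [0.4638, 0.1701, 0.1225]
orientation: [-2.15, 0.15, 2.147]
contact_force: [-1.3, 0.7, -0.7]
grip_width: 0.0639
```

```bash
python3 - <<'E'
from h import *
f={}
for c in('scene','top'): f[c]=grab_frame(c);save(f[c],c+'4.png')
o=r.get_obs();print(o['tcp_pos'],o['grip_width'],o['contact_force'],w2h(o['tcp_pos']))
for c in f:
    for d in pinpoint('orange_case_center',c)[:1]: print(c,px(d['point']),w2h(onz(f[c],px(d['point']),.024)))
for z in (.12,.015): print(move(h2w(-.18,0,z),Q[2]))
E
```

```text
[0.46260162 0.16958647 0.12103221] 0.06424395534380492 [-0.16469892 -0.52673749 -0.2923799 ] [-0.10548269  0.00015983]
scene [321.0752 139.3152] [-0.10217835 -0.01004736]
top [155.2896 222.1824] [-0.10390582 -0.00529945]
(array([ 1. , -0. , 74.4]), array([ 0.003 ,  0.0022, -0.0013]))
(array([ 1.06e+02, -1.00e-01,  7.42e+01]), array([ 0.003 ,  0.0022, -0.0013]))
```

View pics/scene4.png

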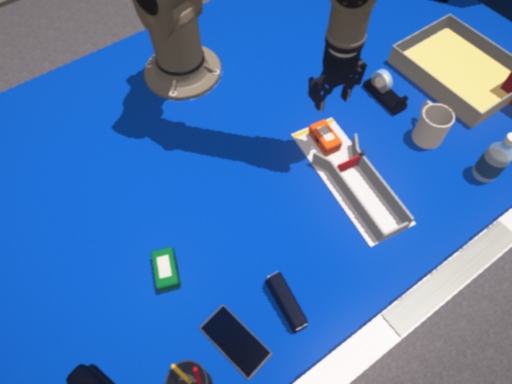

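```bash
python3 - <<'E'
from h import *
f={}
for c,b,k in(('scene',(280,105,380,180),8),('top',(115,165,195,260),6)):
    f=grab_frame(c);im=cv2.resize(cv2.cvtColor(f['pixels'],cv2.COLOR_RGB2BGR)[b[1]:b[3],b[0]:b[2]],None,fx=k,fy=k,interpolation=cv2.INTER_CUBIC)
    P=[h2w(x,y,.044) for x,y in((-.15,-.025),(-.15,.025),(-.06,.025),(-.06,-.025))]
    pts=np.array([(proj(f,p)-b[:2]+.5)*k for p in P],np.int32); cv2.polylines(im,[pts],True,(255,255,0),1)
    P=[h2w(x,y,.004) for x,y in((-.17,-.065),(-.17,.065),(.2,.065),(.2,-.065))]
    pts=np.array([(proj(f,p)-b[:2]+.5)*k for p in P],np.int32); cv2.polylines(im,[pts],True,(0,255,0),1)
    cv2.imwrite('pics/z4%s.png'%c,im)
E
```

```text
(no output)
```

View pics/z4scene.png

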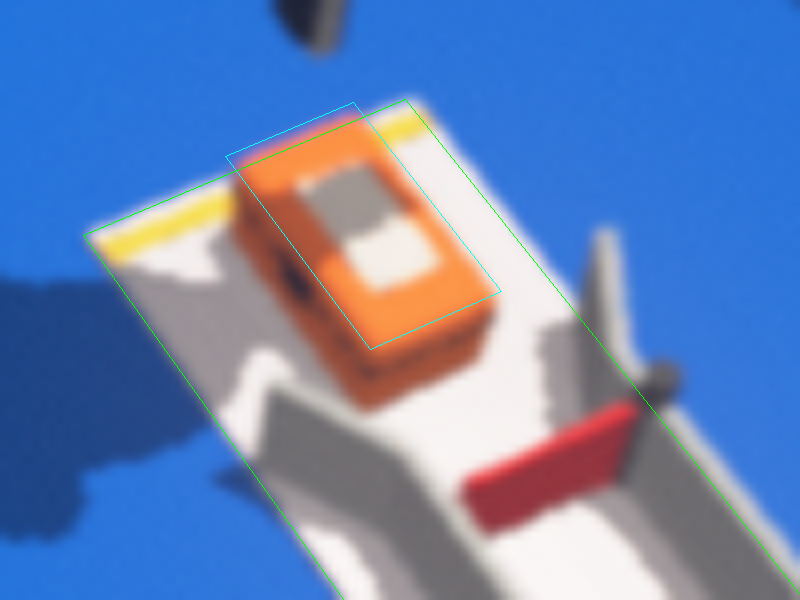

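View pics/z4top.png

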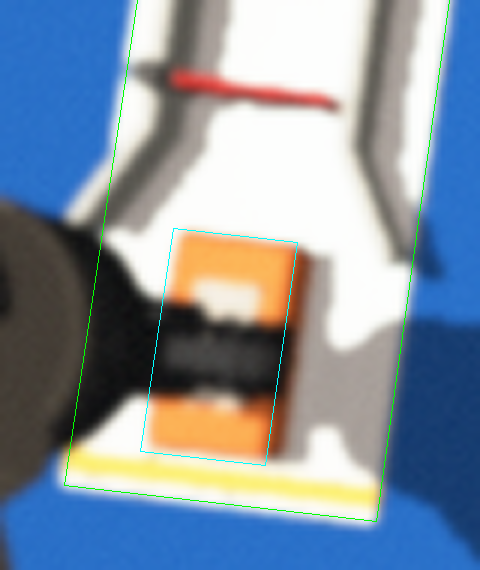

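Placed well: in both views the predicted outline at (-105 mm, 0) matches, and the flap is shut. Next I set the fingers narrow and move behind the case.

>>> apply_moves:
  commands:
    - [15,0,0,30,0,0,0]
    - [15,0,0,66,0,0,0]
    - [15,0,0,66,0,0,0]
    - [15,0,0,66,0,0,0]
    - [15,0,0,66,0,0,0]
    - [15,0,0,66,0,0,0]
    - [15,0,0,66,0,0,0]

```text
clock: 9.05
tcp_pos: [0.3988, 0.1792, 0.122]
orientation: [-2.149, 0.151, 2.149]
contact_force: [-0.1, 0.0, -0.5]
grip_width: 0.0151
```

```bash
python3 - <<'E'
from h import *
o=r.get_obs();print(o['tcp_pos'],o['joints'].round(2),o['grip_width'],o['contact_force'],w2h(o['tcp_pos']))
print(move(h2w(-.170,0,.015),Q[2]))
E
```

```text
[0.39878177 0.17917147 0.12203663] [-0.29  0.22 -0.3   2.17  0.09  0.77 -2.37] 0.015142110791829018 [-0.0728703   0.03409861 -0.48877125] [-0.17001669  0.00061636]
(array([107. ,   0.6,  -0. ]), array([ 0.0019, -0.    ,  0.0002]))
```

>>> apply_moves:
  commands:
    - [15,35,0,0,0,0,0]
    - [15,70,0,0,0,0,0]
    - [15,95,0,0,0,0,0]
    - [15,105,1,0,0,0,0]
    - [15,106,1,0,0,0,0]
    - [15,106,1,0,0,0,0]

```text
clock: 9.65
tcp_pos: [0.3986, 0.1785, 0.0167]
orientation: [-2.15, 0.15, 2.148]
contact_force: [-0.0, -0.7, 0.1]
grip_width: 0.0151
```

```bash
python3 - <<'E'
from h import *
f=grab_frame('scene');save(f,'scene5.png')
o=r.get_obs();print(o['tcp_pos'],o['joints'].round(2),o['grip_width'],o['contact_force'],w2h(o['tcp_pos']))
cv2.imwrite('pics/z5.png',cv2.resize(cv2.cvtColor(f['pixels'],cv2.COLOR_RGB2BGR)[60:200,270:430],None,fx=4,fy=4,interpolation=cv2.INTER_CUBIC))
print(move(h2w(.074,0,.015),Q[2]))
E
```

```text
[0.39890195 0.17868267 0.0170394 ] [-0.35  0.41 -0.25  2.24  0.21  0.51 -2.47] 0.015142896404309783 [-0.19044377  0.26795359  0.10068811] [-1.69828542e-01  1.49481499e-04]
(array([   2.4,    0.8, -243.8]), array([ 0.0025, -0.0015,  0.001 ]))
```

View pics/z5.png

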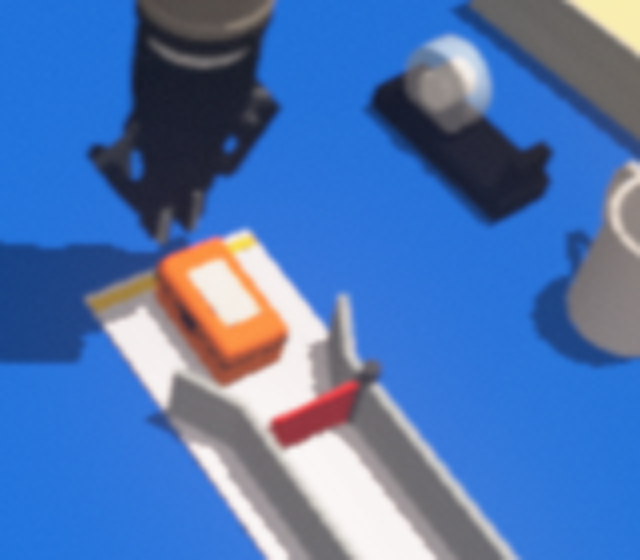

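The fingers stand just behind the case, near (175,225) in the zoom. Next I push gently, first 80 mm.

>>> apply_moves:
  commands:
    - [15,1,0,-6,0,0,0]
    - [15,1,0,-12,0,0,0]
    - [15,1,0,-18,0,0,0]
    - [15,1,0,-25,0,0,0]
    - [15,1,0,-32,0,0,0]
    - [15,1,0,-40,0,0,0]
    - [15,1,0,-48,0,0,0]
    - [15,1,0,-56,0,0,0]
    - [15,1,0,-64,0,0,0]
    - [15,1,0,-72,0,0,0]
    - [15,1,0,-80,0,0,0]
    - [15,1,0,-80,0,0,0]

```text
clock: 10.9
tcp_pos: [0.4768, 0.1667, 0.0147]
orientation: [-2.148, 0.151, 2.152]
contact_force: [-3.5, -1.8, 0.4]
grip_width: 0.0147
```

```bash
python3 - <<'E'
from h import *
f=grab_frame('scene')
o=r.get_obs();print(o['tcp_pos'],o['joints'].round(2),o['contact_force'],w2h(o['tcp_pos']))
cv2.imwrite('pics/z6.png',cv2.resize(cv2.cvtColor(f['pixels'],cv2.COLOR_RGB2BGR)[60:200,270:430],None,fx=4,fy=4,interpolation=cv2.INTER_CUBIC))
print(move(h2w(.074,0,.015),Q[2]))
E
```

```text
[0.4768091  0.16675775 0.0147154 ] [-0.26  0.49 -0.24  2.09  0.21  0.58 -2.36] [-2.20720081  0.20996116  1.81100847] [-0.09101788 -0.00062974]
(array([  -0.5,   -0.2, -165. ]), array([ 0.0026,  0.0013, -0.0008]))
```

View pics/z6.png

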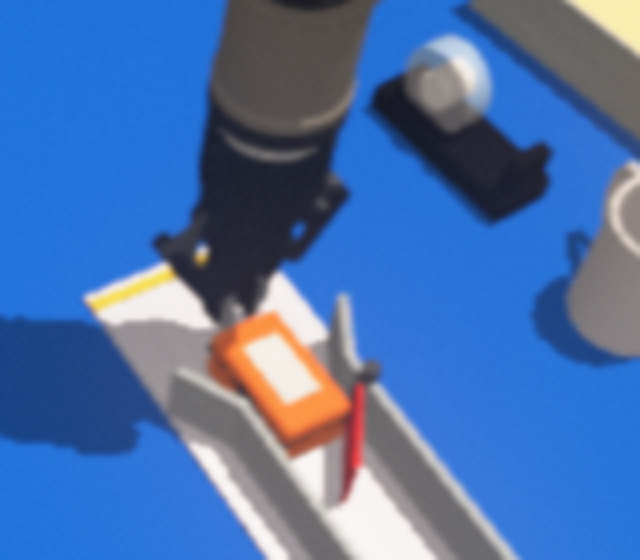

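The case is in the throat with the flap swung open at (355,440), and it runs parallel to the walls. I continue.

>>> apply_moves:
  commands:
    - [15,0,0,-8,0,0,0]
    - [15,0,0,-16,0,0,0]
    - [15,0,0,-24,0,0,0]
    - [15,0,0,-32,0,0,0]
    - [15,0,0,-40,0,0,0]
    - [15,0,0,-48,0,0,0]
    - [15,0,0,-56,0,0,0]
    - [15,0,0,-64,0,0,0]
    - [15,0,0,-72,0,0,0]
    - [15,0,0,-80,0,0,0]
    - [15,0,0,-80,0,0,0]

```text
clock: 12.05
tcp_pos: [0.5581, 0.1558, 0.0153]
orientation: [-2.15, 0.15, 2.147]
contact_force: [-0.6, 0.1, -0.2]
grip_width: 0.0148
```

```bash
python3 - <<'E'
from h import *
f=grab_frame('scene')
o=r.get_obs();print(o['tcp_pos'],o['joints'].round(2),o['contact_force'],w2h(o['tcp_pos']))
cv2.imwrite('pics/z7.png',cv2.resize(cv2.cvtColor(f['pixels'],cv2.COLOR_RGB2BGR)[80:250,270:430],None,fx=3.5,fy=3.5,interpolation=cv2.INTER_CUBIC))
print(move(h2w(.078,0,.015),Q[2]))
E
```

```text
[0.5574424  0.15597918 0.01523923] [-0.2   0.58 -0.23  1.92  0.21  0.67 -2.27] [-0.22507382  0.23425526  0.00205316] [-0.00967074  0.00011167]
(array([  0.3,   0.3, -87.7]), array([ 0.0022, -0.0012,  0.0005]))
```

View pics/z7.png

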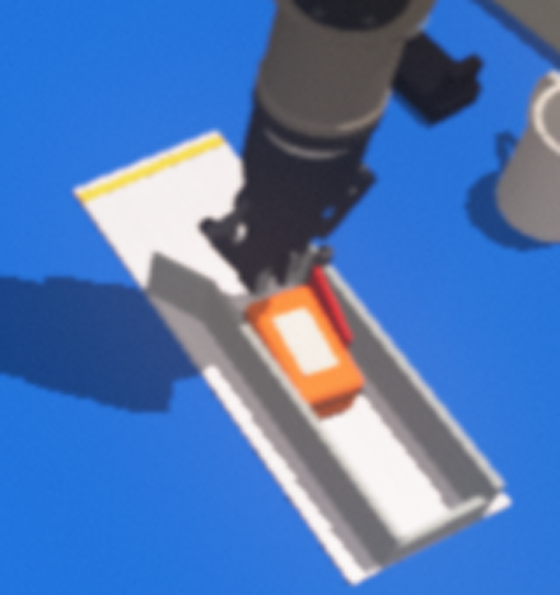

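The case is well through, centred between the walls, with the flap held against the +y wall. One more push of 90 mm.

>>> apply_moves:
  commands:
    - [15,0,0,-8,0,0,0]
    - [15,0,0,-16,0,0,0]
    - [15,0,0,-24,0,0,0]
    - [15,0,0,-32,0,0,0]
    - [15,0,0,-40,0,0,0]
    - [15,0,0,-48,0,0,0]
    - [15,0,0,-56,0,0,0]
    - [15,0,0,-64,0,0,0]
    - [15,0,0,-72,0,0,0]
    - [15,0,0,-79,0,0,0]
    - [15,0,0,-85,0,0,0]
    - [15,0,0,-90,0,0,0]
    - [15,0,0,-90,0,0,0]

```text
clock: 13.4
tcp_pos: [0.6466, 0.1435, 0.0153]
orientation: [-2.15, 0.15, 2.148]
contact_force: [-0.7, -0.5, -0.4]
grip_width: 0.0151
```

```bash
python3 - <<'E'
from h import *
f=grab_frame('scene')
o=r.get_obs();print(o['tcp_pos'],o['joints'].round(2),o['contact_force'],w2h(o['tcp_pos']))
cv2.imwrite('pics/z8.png',cv2.resize(cv2.cvtColor(f['pixels'],cv2.COLOR_RGB2BGR)[80:250,270:430],None,fx=3.5,fy=3.5,interpolation=cv2.INTER_CUBIC))
E
```

```text
[0.6461654  0.14361596 0.01524905] [-0.15  0.68 -0.23  1.71  0.2   0.77 -2.19] [-0.42716348 -0.41996874  0.2795    ] [0.07990894 0.00042925]
```

View pics/z8.png

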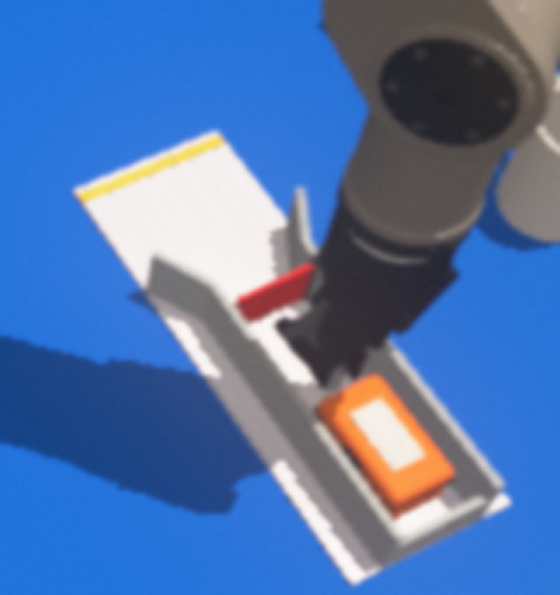

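The case lies past the flap, which has already shut behind the fingers at (275,290). Next I lift straight out.

>>> apply_moves:
  commands:
    - [15,-20,0,0,0,0,0]
    - [15,-50,0,0,0,0,0]
    - [15,-90,0,0,0,0,0]
    - [15,-130,0,0,0,0,0]
    - [15,-150,0,0,0,0,0]
    - [15,-150,40,50,0,0,0]
    - [15,-150,80,100,0,0,0]
    - [15,-150,120,150,0,0,0]
    - [15,-150,160,190,0,0,0]
    - [15,-150,200,190,0,0,0]
    - [15,-150,200,190,0,0,0]
    - [15,-150,200,190,0,0,0]

```text
clock: 14.65
tcp_pos: [0.4267, -0.0319, 0.1651]
orientation: [-2.146, 0.158, 2.148]
contact_force: [0.5, 0.3, -1.1]
grip_width: 0.0148
```

```bash
python3 - <<'E'
from h import *
o=r.get_obs();print(o['tcp_pos'],o['contact_force'])
for c,b,k in(('scene',(300,115,420,250),4),('top',(115,85,205,215),4)):
    f=grab_frame(c)
    save(f,c+'9.png')
    im=cv2.resize(cv2.cvtColor(f['pixels'],cv2.COLOR_RGB2BGR)[b[1]:b[3],b[0]:b[2]],None,fx=k,fy=k,interpolation=cv2.INTER_CUBIC)
    P=[h2w(x,y,.044) for x,y in((.09,-.025),(.09,.025),(.18,.025),(.18,-.025))]
    cv2.polylines(im,[np.array([(proj(f,p)-b[:2]+.5)*k for p in P],np.int32)],True,(255,255,0),1)
    cv2.imwrite('pics/z9%s.png'%c,im)
    for l in('orange_case_center','green_case_center'):
        for d in pinpoint(l,c)[:1]: q=onz(f,px(d['point']),.024);print(c,l,px(d['point']).round(1),q.round(3),w2h(q).round(3))
a,b=cv2.imread('pics/z9scene.png'),cv2.imread('pics/z9top.png')
a=cv2.copyMakeBorder(a,0,max(0,b.shape[0]-a.shape[0]),0,0,0);b=cv2.copyMakeBorder(b,0,a.shape[0]-b.shape[0],0,0,0)
a=np.hstack([a,b]); cv2.imwrite('pics/z9.png',cv2.resize(a,None,fx=.9,fy=.9))
E
```

```text
[ 0.4266681  -0.03192415  0.16510643] [ 0.46046993  0.27407427 -1.10578042]
scene orange_case_center [376.1 206.2] [0.698 0.135 0.024] [ 0.132 -0.   ]
scene green_case_center [164.2 265.5] [ 0.532 -0.353  0.024] [ 0.038 -0.507]
top orange_case_center [168.3 128.1] [0.699 0.132 0.024] [ 0.134 -0.004]
top green_case_center [364.4 187.4] [ 0.538 -0.359  0.024] [ 0.044 -0.512]
```

View pics/z9.png

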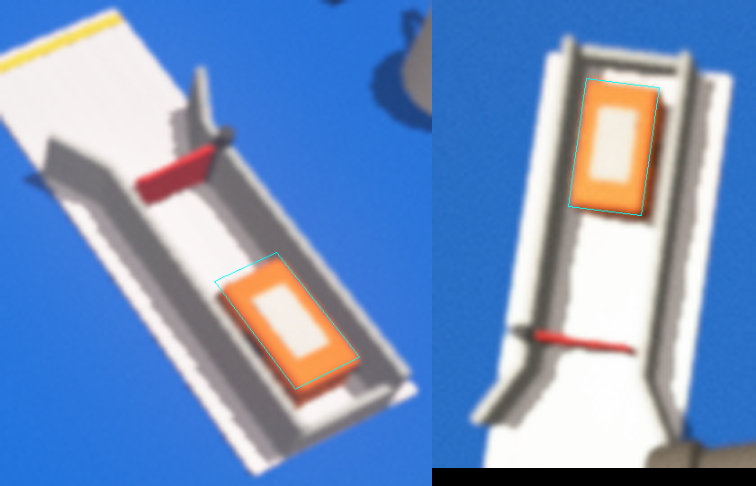

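Both views show the case flat at about x = 0.134 m and on the centre line, with the flap straight across. The arm is clear.

```bash
python3 -c "
from h import *
print(r.hand_in(), r.get_obs()['clock'])"
```

```text
the job is handed in; nothing more can be done
the job is handed in; nothing more can be done
```

The orange key case is through the flap and the job is handed in; the hand-in gives no verdict. I gripped the case across its width and set it end-on at hatch x ≈ -0.105 m. With the fingers nearly shut I pushed it through from behind, then lifted clear.

**Last checks:**
- **Orange case:** both cameras put its centre at hatch x 0.132–0.134 m and y -0.004 to 0 m. It lies flat on the tray floor between the walls.
- **Flap:** it is shut behind the case in both views.
- **Green case:** it reads within a few millimetres of its starting place; I never approached it.
- **Arm:** it is clear of everything, the last reading before hand-in was about 14.7 s on the clock, and the forces I read back stayed below about 8 N.

**Disagreements:**
- The two cameras differed by about 2–4 mm on the tray position, so I used a value between them.
- Just after placing, the point network read the orange case 5–10 mm off the centre line. The outline overlaid in both views showed it centred, so I went by the overlay.

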